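# Hold the test stone against the sprung shoe for clamping

## Robot

A 6-joint arm with a two-finger parallel gripper is mounted at the origin on the work surface. World frame = base frame: x ahead of the robot, y to its left, z up, the work surface at z = 0. Lengths are in m, angles in rad, forces in N, time in s.
With the tool pointing down it reaches from about 0.4 to 0.925 m from the base axis. Payload 3.4 kg.
Tool frame: the origin (TCP) lies midway between the tips of the shut fingers; the grasp point (between the pads) lies grip_depth behind it (grip_depth is the distance from the TCP to the grasp point, in m); z points along the fingers, y is the line along which they close (so a half turn about z gives the same grasp; the last joint's range is limited). The gripper opens to 85 mm and grips with 20 to 120 N. Pads are 22 mm wide; open, the fingers measure 114 mm over their backs; the gripper's body (76 mm by 85 mm) begins 54 mm behind the grasp point. The pads swing forward as they close: fully open they stand 13 mm farther back than shut.
Start: joints at [1.206, 0.307, 1.506, -0, 1.328, -0.073], TCP at [0.165, 0.551, 0.198] pointing down, gripper open.
Joint ranges: [-3.12, 3.12], [-1.05, 2.28], [0.14, 2.33], [-1.42, 4.57], [0.1, 2.73], [-2.68, 2.68]. Speed limits (rad/s): [2.57, 2.57, 3.14, 3.14, 3.14, 3.14].

## Interface

Orientations are given as a 3x3 rotation matrix whose columns are the frame's x, y, z axes.
In Python, from workcell import * gives the robot as it stands. Calls block until the motion is done:
- movep(position, orientation): joint-space move of the TCP to a pose.
- move_l(position, attitude=None, velocity=0.15, f_stop=None): straight line of the TCP; attitude=None keeps the orientation; velocity is the mean speed in m/s. With f_stop (N) it stops when the force on the tool has changed by that much, and returns True; else False.
- move_joints(angles): joint-space move.
- grip(opening): finger opening in m; the grip force is fixed at half the most; returns when the fingers have stopped.
- wait(seconds).
- ik(position, orientation): joint angles nearest the present ones, or None.
- read_state(): the state.
- grab_frame(name): name is "scene" or "side" or "wrist"; returns the picture (420x560x3 uint8, blue, green, red); there is no depth.
- calibration(name): a dict with "mtx" (3x3 intrinsics, pixels), "dist" ([k1, k2, p1, p2, k3] as OpenCV has them; the pictures are not rectified), "world_to_cam" (4x4, takes a point from world to camera coordinates). Camera axes: x right, y down, z forward; pixel columns grow to the right and rows downward; lengths in m; the calibration is good to about 2 mm. A picture is of the moment at which its call begins: read the wrist's pose just before it. calibration takes no time and is no camera call; for the wrist camera it gives the pose at the moment of the call.
A pose or a line that the arm cannot do raises Unreachable and nothing moves.
- finish_job(): hands the job in; it is judged then, once.
The state is a dict: "t": time; "joint_positions": joint angles; "dq": joint speeds; "joint_efforts": joint torques, N m; "tcp_pos": TCP position; "ee_rot": TCP orientation; "force": force on the tool from outside, world axes, zero at the start; "wrist_torque": the same for the moment, N m; "opening": finger opening in m; "finger_force": force on a finger pad.
Only numpy, scipy, OpenCV 4.12 (cv2) and the standard library are available. Lean on these libraries where they do the work, as an engineer would, in place of code of your own. Each camera call takes 0.05 s, during which the arm holds its last target. There are 200 camera calls.

## Task

Pick up the black gold-testing stone with the three gold streaks and lay it gently, streaks up, lengthwise and centred on the narrow raised steel rail of the fixing stand, clear of the brass shoe at first. Then slide it along the rail so that its end bears flat on the sprung brass shoe, press with a steady 10 N or so (about half of the shoe's 20 mm travel, never ramming it to the end), and finish while your fingers still hold that push with the stone on the rail, so that I can clamp it. Leave the other things on the bench where they are.

Things in the scene. Friction and masses are not known exactly. Their poses are not given: they have to be found in the camera images.
- stone: The test stone: a black block 90 x 34 x 26 mm (x, y, z), about 0.2 kg, with three thin gold streaks along its top face. It lies flat on the bench. Origin: centre of its underside; x along its length, z up. Both ends are alike. Best gripped across its 34 mm width.
- stand: Fixing stand, fixed. Origin: centre of its underside, bench height; x axis level, the pressing direction towards the shoe; z up. Wooden base 240 x 90 x 15 mm. Steel rail along x, 20 mm wide, top 60 mm above the bench, x = -102 to +78 mm (free up to the shoe at +45), y = 0. Blue upright 70 mm wide at x = +83 to +109 mm, 93 mm high, brass thumb nuts 16 mm proud on its sides.
- shoe: Sprung brass shoe, a plate 50 mm wide (y), 28 mm high, 10 mm thick, just above the rail before the blue upright. Origin: centre of the face the stone bears on, 77 mm above the bench, at rest at x = +45 mm of the stand; axes as the stand's. Slides only along +x, up to 20 mm, against a spring of 1 N per mm without preload (10 N at 10 mm); springs back when let go.
- blank: Bystander: a plain charcoal-grey block of the stone's size (90 x 34 x 26 mm), no streaks. Origin: centre of underside.
- slab: Bystander: a thin plain black slab 100 x 50 x 8 mm. Origin: centre of underside.
- bottle: Bystander: a small amber bottle with a black cap, 34 mm across, 75 mm high, upright. Origin: centre of underside.
- ring_a: Bystander: a gold ring lying flat, 24 mm across, 7 mm high. Origin: centre of underside.
- ring_b: Bystander: a gold ring lying flat, 21 mm across, 5 mm high. Origin: centre of underside.
- pliers: Bystander: small pliers with red handles, 140 mm long, 50 mm wide, 14 mm high, lying flat. Origin: on the bench under their middle; x towards the jaws.
- clamp_dog: Bystander: a steel clamp bar 60 x 18 x 8 mm with a brass thumb screw standing on it to 22 mm. Origin: centre of underside.
Mind the look-alikes: they are no part of the job. Leave any green or purple look-alike of the stone alone.

How it is judged:
By the outcome, as a careful person would: the job done as asked, in the order asked, and still so for the second after the job is handed in, while the arm keeps its last pose, push and grip.
It also fails if it takes over 48 s, if anything falls off the work surface, if the arm or the gripper's body presses on something with over 40 N, if the wrist force passes 120 N, or if a joint passes its speed limit or range.

## Working session

There is one attempt and no reset: what is moved stays moved. The work goes in short steps, each a Python script; the robot and the scene stay as the last script left them, time stands still between calls to the robot, and variables do not carry over. Pictures are saved under pics/ and viewed, at most 10 in all, crops included, and the job is handed in when it is done.

```bash
mkdir -p pics; ls; python3 - <<'E'
from workcell import *
import cv2
s=read_state(); print(s)
import numpy as np
for n in ("scene","side"):
    f=grab_frame(n); cv2.imwrite(f"pics/{n}0.png",f)
    c=calibration(n); print(n,np.round(c["mtx"],1).tolist(),np.round(c["dist"],3),np.round(c["world_to_cam"],3).tolist())
a=cv2.imread("pics/scene0.png")
E
```

```text
pics
{'t': 0.0, 'joint_positions': array([ 1.20548155e+00,  3.07576013e-01,  1.50767218e+00,  3.24163621e-06,
        1.32839391e+00, -7.35065866e-02]), 'dq': array([ 0.00125842,  0.00097908, -0.001763  ,  0.0010918 , -0.0003951 ,
        0.00010768]), 'joint_efforts': array([-3.33720700e-04, -4.57545626e+01, -2.51916218e+01, -6.05769910e-04,
        1.34709381e-02, -1.73386655e-05]), 'tcp_pos': array([0.16517124, 0.54996994, 0.19737984]), 'ee_rot': array([[-9.57724972e-01,  2.87684443e-01, -7.35091089e-04],
       [ 2.87685341e-01,  9.57723073e-01, -1.91308423e-03],
       [ 1.53649126e-04, -2.04368347e-03, -9.99997900e-01]]), 'force': array([-0.92058826,  0.02985796,  0.43067755]), 'wrist_torque': array([-0.0373166 , -0.02915871, -0.0656088 ]), 'finger_force': 0.0, 'opening': 0.08504811897580249}
scene [[543.2, 0.0, 277.4], [0.0, 543.2, 210.2], [0.0, 0.0, 1.0]] [-0.177  0.     0.     0.     0.   ] [[0.643, 0.766, 0.005, -0.426], [0.525, -0.436, -0.731, -0.125], [-0.558, 0.473, -0.682, 1.558], [0.0, 0.0, 0.0, 1.0]]
side [[440.8, 0.0, 290.3], [0.0, 440.8, 211.1], [0.0, 0.0, 1.0]] [-0.105  0.     0.     0.     0.   ] [[0.713, -0.701, -0.023, -0.19], [-0.472, -0.456, -0.754, 0.349], [0.518, 0.548, -0.656, 1.079], [0.0, 0.0, 0.0, 1.0]]
```

View pics/scene0.png

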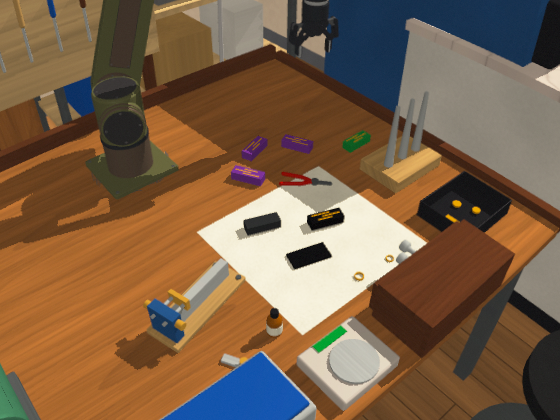

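View pics/side0.png

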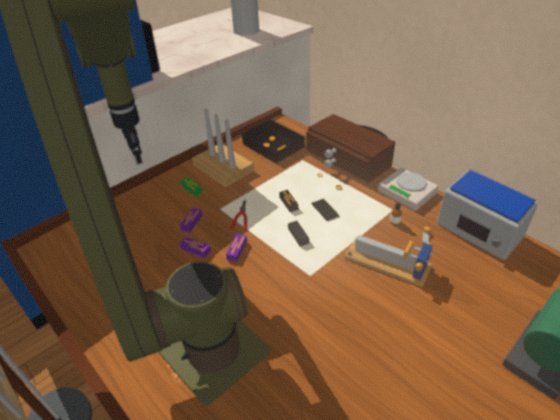

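Scene: the stone with gold streaks is at (325,218), the grey blank at (262,223), and the slab at (309,255). The stand runs from (238,278) to the blue upright at (165,320). In the side view the stone is at (289,200), and the stand runs from (350,255) to (425,270).

```bash
cat > h.py <<'E'
from workcell import *
import numpy as np, cv2
def ray(c,uv):
    n=cv2.undistortPoints(np.array(uv,float).reshape(-1,1,2),c["mtx"],np.array(c["dist"],float)).reshape(-1,2)
    T=np.array(c["world_to_cam"]);R=T[:3,:3];o=-R.T@T[:3,3]
    return o,np.c_[n,np.ones(len(n))]@R
def onz(c,uv,z):
    o,d=ray(c,uv); return o+d*((z-o[2])/d[:,2])[:,None]
def proj(c,P):
    T=np.array(c["world_to_cam"])
    return cv2.projectPoints(np.array(P,float).reshape(-1,3),cv2.Rodrigues(T[:3,:3])[0],T[:3,3],c["mtx"],np.array(c["dist"],float))[0].reshape(-1,2)
def down(yaw):  # tool z down, tool x axis at yaw
    c,s=np.cos(yaw),np.sin(yaw); return np.array([[c,s,0],[s,-c,0],[0,0,-1.]])
E
python3 - <<'E'
from h import *
c=calibration("scene");d=calibration("side");w=calibration("wrist")
np.set_printoptions(precision=3,suppress=True)
print("stone",onz(c,[(325,218)],.015),onz(d,[(289,200)],.015))
print("blank",onz(c,[(262,223)],.015),"slab",onz(c,[(309,255)],.008))
print("stand base ends",onz(c,[(238,278),(155,340)],.015),onz(d,[(350,257),(425,278)],.015))
print("rail",onz(c,[(222,266)],.06), "upright top",onz(c,[(165,312)],.093),onz(d,[(427,245)],.093))
T=np.array(w["world_to_cam"]); s=read_state(); R=T[:3,:3]
print("cam in tool",s["ee_rot"].T@(-R.T@T[:3,3]-s["tcp_pos"]), "cam axes in tool\n",s["ee_rot"].T@R.T,w["mtx"])
f=cv2.resize(cv2.imread("pics/scene0.png")[190:370,120:360],None,fx=3.2,fy=3.2,interpolation=cv2.INTER_CUBIC)
cv2.imwrite("pics/c1.png",f)
print({k:v for k,v in s.items() if k=="t"}, __import__("workcell").__dict__.get("grip_depth"))
E
```

```text
stone [[0.524 0.275 0.015]] [[0.529 0.273 0.015]]
blank [[0.435 0.14  0.015]] slab [[0.587 0.162 0.008]]
stand base ends [[ 0.54  -0.016  0.015]
 [ 0.565 -0.253  0.015]] [[ 0.47  -0.043  0.015]
 [ 0.555 -0.247  0.015]]
rail [[ 0.521 -0.043  0.06 ]] upright top [[ 0.573 -0.219  0.093]] [[ 0.594 -0.211  0.093]]
cam in tool [ 0.068  0.    -0.175] cam axes in tool
 [[ 0.001 -0.963 -0.269]
 [ 1.     0.001 -0.001]
 [ 0.001 -0.269  0.963]] [[315.368   0.    278.156]
 [  0.    315.368 205.856]
 [  0.      0.      1.   ]]
{'t': 0.1} 0.0187
```

View pics/c1.png

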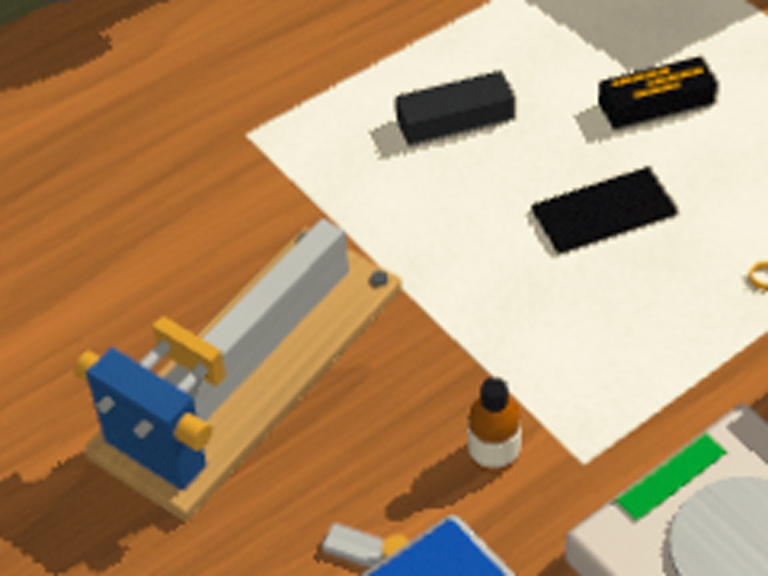

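The crop shows the stone's streaked top spanning about (600–715, 60–95). The rail's free end is at (330,225), the shoe at (190,345) and the blue upright at (150,410). Next I'll take close views of the stand and the stone with the wrist camera.

```bash
python3 - <<'E'
from h import *
import pickle
np.set_printoptions(precision=3,suppress=True)
c=calibration("scene")
k=lambda u,v:(120+u/3.2,190+v/3.2)
p=onz(c,[k(600,90),k(703,62),k(397,97),k(502,74)],.026); print(p)
e=p[1]-p[0]; ys=np.arctan2(e[1],e[0]); print("stone yaw",np.degrees(ys))
cal={}
def look(n,pos,yaw):
    movep(pos,down(yaw)); wait(.3)
    cal[n]=calibration("wrist"); f=grab_frame("wrist"); cv2.imwrite(f"pics/{n}.png",f); print(n,read_state()["t"],read_state()["tcp_pos"],read_state()["joint_positions"])
if ys<0: ys+=np.pi
look("w_stone",[.525,.275,.16],ys)
look("w_stand",[.55,-.12,.25],np.radians(109))
pickle.dump(cal,open("cal.pkl","wb"))
E
```

```text
[[0.504 0.232 0.026]
 [0.533 0.318 0.026]
 [0.408 0.104 0.026]
 [0.44  0.184 0.026]]
stone yaw 71.3240247452179
w_stone 2.1167 [0.525 0.276 0.16 ] [0.412 0.362 1.524 0.    1.256 0.737]
w_stand 3.9667 [ 0.55  -0.119  0.25 ] [-0.289  0.255  1.449  0.     1.437 -0.621]
```

View pics/w_stone.png

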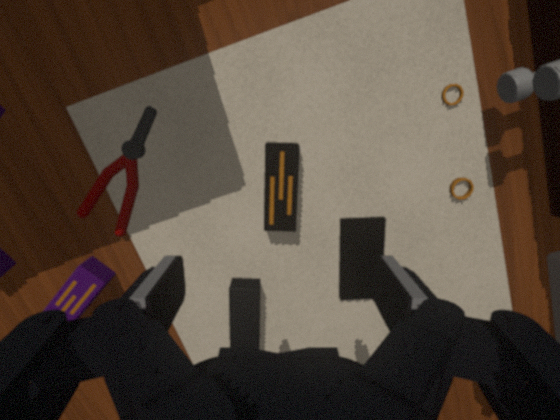

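View pics/w_stand.png

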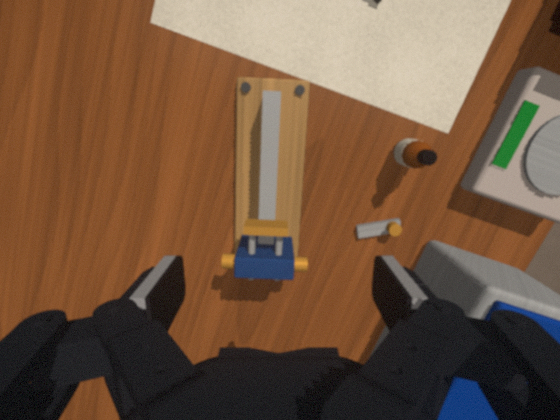

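w_stone: the streaked stone covers cols 265–299 and rows 142–231, nearly upright in the image. w_stand: the rail top covers cols 260–280 and rows 92–220, with the brass shoe at (265,227) and the blue upright at (264,258).

```bash
python3 - <<'E'
from h import *
import pickle
np.set_printoptions(precision=4,suppress=True)
cal=pickle.load(open("cal.pkl","rb"))
f=cv2.imread("pics/w_stone.png");c=cal["w_stone"]
h=cv2.cvtColor(f,cv2.COLOR_BGR2HSV)
roi=np.zeros(f.shape[:2],np.uint8);roi[130:245,252:312]=1
m=((h[...,2]<70)|(h[...,1]>150)).astype(np.uint8)*roi
n,l,st,ce=cv2.connectedComponentsWithStats(m);i=1+np.argmax(st[1:,4]);print(st[i])
r=cv2.minAreaRect(np.argwhere(l==i)[:,::-1].astype(np.float32));print(r)
# side edges over the lower 2/3 (top face), row by row, on z=.026
L,Rr=[],[]
for v in range(165,225):
    x=np.flatnonzero(l[v]==i);L.append((x[0]-.5,v));Rr.append((x[-1]+.5,v))
Lw=onz(c,L,.026);Rw=onz(c,Rr,.026);C=(Lw+Rw)/2
e=np.polyfit(C[:,1],C[:,0],1);yaw=np.arctan2(1,e[0]);ax=np.array([np.cos(yaw),np.sin(yaw)]);nr=np.array([-ax[1],ax[0]])
print("stone yaw",np.degrees(yaw),"width",((Lw-Rw)[:,:2]@nr).mean())
ys=np.flatnonzero((l[:,275:290]==i).sum(1)>5);u=282.
a=onz(c,[(u,ys[-1]+.5)],.026)[0,:2]@ax; b=onz(c,[(u,ys[0]-.5)],0)[0,:2]@ax; b2=onz(c,[(u,ys[0]-.5)],.026)[0,:2]@ax
print("length",b-a,b2-a); lat=(C[:,:2]@nr).mean(); mid=a+.045; print("stone ctr",ax*mid+nr*lat,"alt",ax*(a+b)/2+nr*lat)
print("column gray at col 272", f[138:165,290].mean(1).astype(int))
# rail
f=cv2.imread("pics/w_stand.png");c=cal["w_stand"];h=cv2.cvtColor(f,cv2.COLOR_BGR2HSV)
m=((h[...,1]<60)&(h[...,2]>90)).astype(np.uint8);m[:, :250]=0;m[:,295:]=0;m[:80]=0;m[235:]=0
n,l,st,ce=cv2.connectedComponentsWithStats(m);i=1+np.argmax(st[1:,4]);print("rail",st[i])
print(h[150,252:300,1],h[150,252:300,2])
L,Rr=[],[]
for v in range(100,212):
    x=np.flatnonzero(l[v]==i);L.append((x[0]-.5,v));Rr.append((x[-1]+.5,v))
Lw=onz(c,L,.06);Rw=onz(c,Rr,.06);C=(Lw+Rw)/2
e=np.polyfit(C[:,1],C[:,0],1);yaw=np.arctan2(-1,-e[0]);ax=np.array([np.cos(yaw),np.sin(yaw)]);nr=np.array([-ax[1],ax[0]])
w=abs((Lw-Rw)[:,:2]@nr);print("stand yaw",np.degrees(yaw),"width",w.mean(),w[:10].mean(),w[-10:].mean())
lat=(C[:,:2]@nr).mean()
ys=np.flatnonzero((l==i).sum(1)>8);print(ys[[0,-1]])
s0=onz(c,[(270,ys[0]-.5)],.06)[0,:2]@ax; print("origin from rail end",ax*(s0+.102)+nr*lat)
hm=((h[...,0]>12)&(h[...,0]<28)&(h[...,1]>190)&(h[...,2]>140)).astype(np.uint8);hm[:,:230]=0;hm[:,300:]=0
n,l,st,ce=cv2.connectedComponentsWithStats(hm);print([(st[j],ce[j]) for j in range(1,n) if st[j,4]>60])
for v in (219,220,221,222,234,235,236): print(v,onz(c,[(266,v)],.091)[0,:2]@ax-s0-.102)
# base edges
print("base corners",[(P[:2]@ax-s0-.102, P[:2]@nr-lat) for P in onz(c,[(238,78),(309,81)],.015)])
E
```

```text
[ 265  143   34   89 2814]
((281.5, 187.0), (88.0, 33.0), 90.0)
stone yaw 70.05887026501215 width 0.032744763202039805
length 0.08818208883833667 0.09013940190162406
stone ctr [0.5275 0.2745] alt [0.5272 0.2737]
column gray at col 272 [140 139 139 131 103  59  35  34  38  39  35  32  31  31  34  34  34  35
  37  32  33  30  33  34  31  31  30]
rail [ 258   91   23  129 2237]
[130 139 138 124 130 125 137 117  68  33  21  18  16  20  20  22  20  16
  16  20  15  22  21  20  16  36  70 114 133 131 131 132 128 131 137 131
 134 134 141 136 131 134 134 134 132 130 135 134] [102  99 100  99  96 100  97 107 124 139 156 154 157 154 154 153 154 156
 155 156 153 159 156 156 155 158 164 164 163 164 165 159 165 163 164 163
 164 158 156 158 163 165 166 160 162 159 151 152]
stand yaw -73.59861554134329 width 0.020136708809309845 0.02007020269323273 0.019949711565003296
[ 91 218]
origin from rail end [ 0.5401 -0.1284]
[]
219 0.03536946868197456
220 0.03653977252672237
221 0.03771219381838832
222 0.03888673892362583
234 0.05314929008790682
235 0.05435203584317906
236 0.05555699726556608
base corners [(np.float64(-0.11794812121544894), np.float64(-0.0420711209565231)), (np.float64(-0.11861854586988728), np.float64(0.04431149916733418))]
```

```bash
python3 - <<'E'
from h import *
np.set_printoptions(precision=4,suppress=True)
R=down(np.radians(70.06)); p=np.array([.5274,.2741,0])
grip(.06)
movep(p+[0,0,.09],R)
print(move_l(p+[0,0,.002],velocity=.06,f_stop=10)); s=read_state();print(s["t"],s["tcp_pos"],s["force"])
grip(.02); s=read_state();print(s["opening"],s["finger_force"],s["force"],s["tcp_pos"])
move_l(p+[0,0,.12],velocity=.12); s=read_state();print(s["t"],s["opening"],s["finger_force"],s["force"])
ax=np.array([np.cos(np.radians(-73.6)),np.sin(np.radians(-73.6)),0]);o=np.array([.5401,-.1284,0])
movep(o-.035*ax+[0,0,.13],down(np.radians(106.4))); wait(.3)
s=read_state();print(s["t"],s["opening"],s["finger_force"],s["force"],s["tcp_pos"])
import pickle; cal={"c":calibration("wrist")};cv2.imwrite("pics/w_hold.png",grab_frame("wrist"));cv2.imwrite("pics/sc_hold.png",grab_frame("scene"));pickle.dump(cal,open("cal2.pkl","wb"))
E
```

```text
False
7.525 [0.5278 0.2743 0.0024] [-0.0483 -0.4107  0.2736]
0.01953332106255225 0.0 [ 0.5442 -0.4733  0.2177] [0.5274 0.2741 0.002 ]
9.125 0.0200589365548526 0.0 [-0.0944  0.153   0.1833]
10.8083 0.02000463704690603 0.0 [-0.3738  0.6244 -0.0346] [ 0.5304 -0.0941  0.13  ]
```

View pics/w_hold.png

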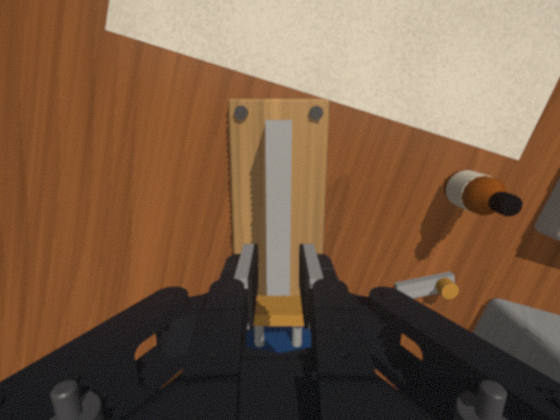

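The stone isn't in the fingers: the wrist view shows an empty gripper over the rail at (278,210), and the opening went down to 20 mm. I'll check the scene view to see where it is.

```bash
python3 - <<'E'
from h import *
f=cv2.imread("pics/sc_hold.png");cv2.imwrite("pics/c2.png",cv2.resize(f[120:370,140:400],None,fx=2.4,fy=2.4,interpolation=cv2.INTER_CUBIC))
E
```

```text
(no output)
```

View pics/c2.png

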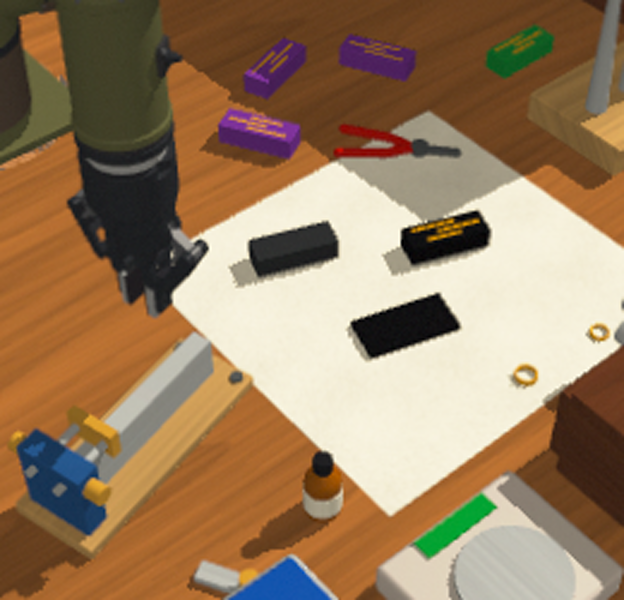

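The stone hasn't moved and nothing else has either, so the fingers must have closed above it. In the wrist image the tips also look nearer than the TCP should be. I'll compare the visible tips, at scene px about (205,249) and (199,246), with the projected TCP.

```bash
python3 - <<'E'
from h import *
np.set_printoptions(precision=1,suppress=True)
s=read_state();t=s["tcp_pos"];print(s["t"],t*1000,s["opening"])
for dz in (0,.0187,.04,.06): 
  print(dz,[proj(calibration(n),t+[0,0,dz])[0] for n in("scene","side","wrist")])
f=grab_frame("side");g=cv2.imread("pics/sc_hold.png");w=grab_frame("wrist")
for n,im in(("scene",g),("side",f),("wrist",w)):
  for dz,col in((0,(0,0,255)),(.04,(0,255,0))):
    cv2.circle(im,tuple(int(round(v)) for v in proj(calibration(n),t+[0,0,dz])[0]),1,col,-1)
z=lambda im,u,v:cv2.resize(im[v:v+100,u:u+130],None,fx=3,fy=3,interpolation=cv2.INTER_NEAREST)
a=proj(calibration("scene"),t)[0].astype(int);b=proj(calibration("side"),t)[0].astype(int)
cv2.imwrite("pics/tips.png",np.hstack([z(g,a[0]-65,a[1]-60),z(f,b[0]-65,b[1]-60)]))
E
```

```text
10.9083 [530.4 -94.3 130. ] 0.020059132484411473
0 [array([202.6, 258.1]), array([380.8, 226.6]), array([277.9, 236.7])]
0.0187 [array([201.8, 252. ]), array([381.6, 221.6]), array([277.9, 249.4])]
0.04 [array([200.8, 244.9]), array([382.5, 215.8]), array([277.8, 267.6])]
0.06 [array([199.9, 238.1]), array([383.3, 210.2]), array([277.7, 289.9])]
```

View pics/tips.png

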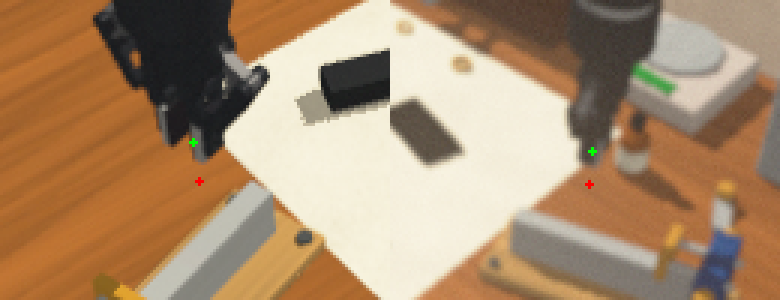

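In both views the real fingertips are about 27–30 mm above the reported TCP (red dot), so the fingers closed just over the stone. I'll pick again about 26 mm lower, slowly, with a contact guard.

```bash
python3 - <<'E'
from h import *
np.set_printoptions(precision=4,suppress=True)
def st(m):
    s=read_state();print(m,s["t"],s["tcp_pos"],s["force"],s["opening"],s["finger_force"]);return s
R=down(np.radians(70.06)); p=np.array([.5274,.2741,0])
grip(.06)
movep(p+[0,0,.05],R)
move_l(p+[0,0,-.012],velocity=.08,f_stop=8)
print(move_l(p+[0,0,-.024],velocity=.02,f_stop=4)); st("down")
grip(.02); s=st("grip")
if s["opening"]>.03:
    move_l(p+[0,0,.1],velocity=.12); wait(.2); st("lift")
E
```

```text
False
down 14.5583 [ 0.5274  0.2741 -0.0241] [ 0.3314 -0.6753 -0.9281] 0.06009659281028406 0.0
grip 14.9083 [ 0.5278  0.2742 -0.0236] [ 0.484  -0.8791  2.2402] 0.03238725882895122 60.89877963066101
lift 16.2917 [0.5269 0.2739 0.0991] [-0.7837  0.0792 -2.3427] 0.03227255012158749 60.32844543457031
```

```bash
python3 - <<'E'
from h import *
import pickle
np.set_printoptions(precision=4,suppress=True)
def st(m):
    s=read_state();print(m,s["t"],s["tcp_pos"],s["force"],s["opening"],s["finger_force"]);return s
ax=np.array([np.cos(np.radians(-73.6)),np.sin(np.radians(-73.6)),0]);o=np.array([.5401,-.1284,0])
q=o-.035*ax
movep(q+[0,0,.10],down(np.radians(106.4)))
move_l(q+[0,0,.046],velocity=.08,f_stop=10); wait(.2); s=st("above")
c=calibration("wrist");cv2.imwrite("pics/w_above.png",grab_frame("wrist"))
print(move_l(q+[0,0,.028],velocity=.015,f_stop=3)); st("contact")
wait(.2);st("settled");pickle.dump({"above":c,"laid":calibration("wrist")},open("cal3.pkl","wb"))
f=grab_frame("wrist");cv2.imwrite("pics/w_laid.png",f)
cv2.imwrite("pics/w_laid_c.png",cv2.resize(f[60:300,180:380],None,fx=2.5,fy=2.5,interpolation=cv2.INTER_CUBIC))
E
```

```text
above 18.7 [ 0.5308 -0.095   0.0466] [-0.2236 -0.4529 -2.008 ] 0.03252176187285382 60.30753135681152
True
contact 19.4667 [ 0.5301 -0.0948  0.0364] [0.6132 0.1855 3.9565] 0.03255349509311943 60.993547439575195
settled 19.6667 [ 0.5302 -0.0948  0.0364] [0.819  0.5084 5.2584] 0.032510274904856626 61.07515096664429
```

View pics/w_laid_c.png

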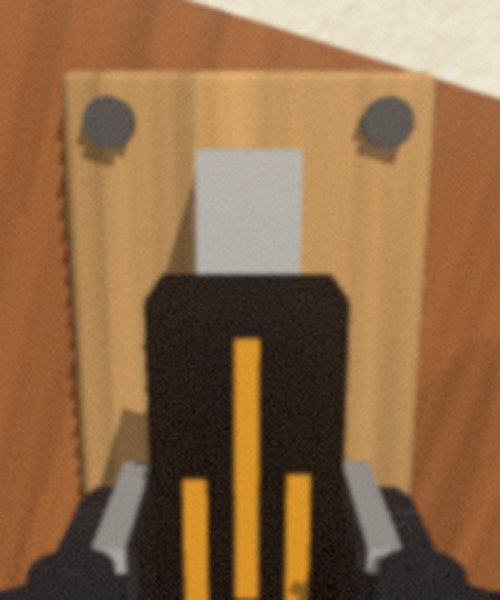

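The stone lies on the rail, aligned and centred: rail centre is crop col 248, stone centre 247.5, streaks up. Next I'll slide it towards the shoe and watch the force.

```bash
python3 - <<'E'
from h import *
np.set_printoptions(precision=4,suppress=True)
ax=np.array([np.cos(np.radians(-73.6)),np.sin(np.radians(-73.6)),0]);o=np.array([.5401,-.1284,0])
nr=np.array([-ax[1],ax[0],0])
def st(m):
    s=read_state();d=s["tcp_pos"]-o;F=np.mean([(wait(.02),read_state()["force"])[1] for _ in range(8)],0)
    print(m,round(s["t"],2),"x %.4f y %.4f z %.4f"%(d@ax,d@nr,d[2]),"push %.2f lat %.2f fz %.2f"%(-F@ax,F@nr,F[2]),round(s["opening"],4),round(s["finger_force"],1));return -F@ax
x0=(read_state()["tcp_pos"]-o)@ax
z=.0362
print(move_l(o+x0*ax+[0,0,z],velocity=.02)); st("start")
print(move_l(o-.02*ax+[0,0,z],velocity=.03,f_stop=12)); b1=st("slid")
print(move_l(o-.008*ax+[0,0,z],velocity=.03,f_stop=12)); b=st("slid")
for x in (-.004,-.001,.002,.004,.006,.008):
    if move_l(o+x*ax+[0,0,z],velocity=.02,f_stop=15): print("STOP")
    p=st("press")
    if p-b>8.5: break
cv2.imwrite("pics/w_press.png",grab_frame("wrist"));cv2.imwrite("pics/sc_press.png",grab_frame("scene"))
E
```

```text
False
start 19.97 x -0.0349 y 0.0002 z 0.0364 push 0.43 lat -0.08 fz 4.06 0.0327 61.0
False
slid 20.75 x -0.0208 y -0.0001 z 0.0364 push 2.74 lat 0.03 fz 6.09 0.0325 61.3
False
slid 21.43 x -0.0088 y -0.0001 z 0.0364 push 2.94 lat -0.42 fz 6.32 0.0328 61.3
press 21.92 x -0.0050 y -0.0002 z 0.0364 push 3.40 lat -0.23 fz 6.47 0.033 61.4
press 22.35 x -0.0021 y -0.0002 z 0.0364 push 3.66 lat -0.31 fz 6.67 0.0329 61.4
press 22.78 x 0.0004 y -0.0003 z 0.0364 push 4.69 lat -0.49 fz 7.32 0.0325 61.4
press 23.17 x 0.0018 y -0.0003 z 0.0364 push 6.29 lat 0.52 fz 7.71 0.0325 61.5
press 23.55 x 0.0031 y -0.0003 z 0.0364 push 7.75 lat 0.29 fz 8.38 0.0326 61.6
press 23.93 x 0.0045 y -0.0003 z 0.0364 push 9.52 lat 1.12 fz 8.93 0.0326 61.7
```

```bash
python3 - <<'E'
from h import *
ax=np.array([np.cos(np.radians(-73.6)),np.sin(np.radians(-73.6)),0]);o=np.array([.5401,-.1284,0])
nr=np.array([-ax[1],ax[0],0])
def st(m):
    F=np.mean([(wait(.02),read_state()["force"])[1] for _ in range(10)],0);s=read_state();d=s["tcp_pos"]-o
    print(m,round(s["t"],2),"x %.4f y %.4f z %.4f"%(d@ax,d@nr,d[2]),"push %.2f lat %.2f fz %.2f"%(-F@ax,F@nr,F[2]),round(s["opening"],4),round(s["finger_force"],1));return d@ax
for x in (.0105,.0125,.0145,.0160):
    if move_l(o+x*ax+[0,0,.0362],velocity=.015,f_stop=8): print("STOP")
    if st("press")>.0085: break
wait(.5); st("hold")
from workcell import *
f=grab_frame("wrist");g=grab_frame("scene")
a=cv2.resize(f[150:300,190:370],(480,400),interpolation=cv2.INTER_CUBIC);b=cv2.resize(g[240:360,140:250],(300,400)[0:2] if 0 else (320,350),interpolation=cv2.INTER_CUBIC)
im=np.zeros((400,800,3),np.uint8);im[:,:480]=a;im[:350,480:]=b;cv2.imwrite("pics/fin.png",im)
E
```

```text
press 24.65 x 0.0062 y -0.0003 z 0.0364 push 11.82 lat 1.34 fz 9.83 0.0328 61.7
press 25.1 x 0.0075 y -0.0003 z 0.0364 push 13.74 lat 1.71 fz 10.26 0.0326 61.8
press 25.55 x 0.0089 y -0.0004 z 0.0364 push 15.34 lat 2.48 fz 11.20 0.0328 61.9
hold 26.22 x 0.0089 y -0.0003 z 0.0364 push 15.03 lat 2.19 fz 10.92 0.0324 61.9
```

View pics/fin.png

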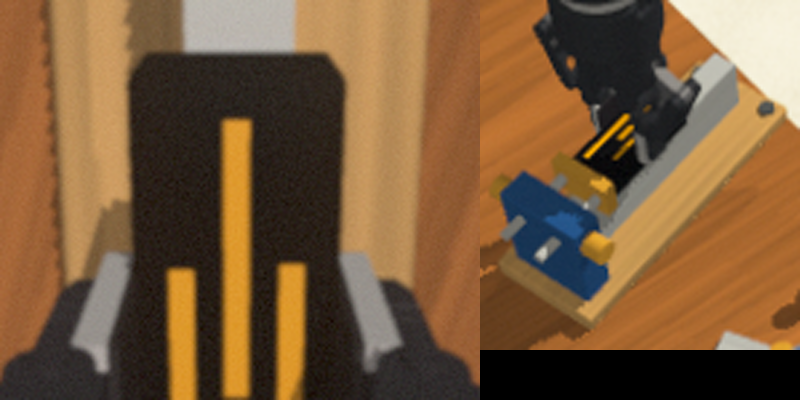

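The stone sits centred on the rail with its streaks up and its end against the brass shoe. Push is a steady 15 N in total; about 10 N of that is the spring, at about 10 mm of travel, and the rest is rail friction.

```bash
python3 -c "
from workcell import *
print(finish_job())"
```

```text
the job is handed in; nothing more can be done
None
```

The job is handed in: the streaked stone was laid on the rail clear of the shoe, then slid up to it, and the fingers are holding it there, streaks up, with about 10 N on the spring (about 10 mm of travel, estimated from push force and arm position); a first grasp closed on air above the stone, but nothing was disturbed.

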